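Unclamp the whittled gnome

ROBOT

A 6-joint arm with a two-finger parallel gripper is mounted at the origin on the work surface. World frame = base frame: x ahead of the robot, y to its left, z up, the work surface at z = 0. Lengths are in mm, angles in rad, forces in N, time in s.
With the tool pointing down it reaches from about 400 to 925 mm from the base axis. Payload 12.5 kg.
Tool frame: the origin (TCP) lies at the very end of the fingers, on their centre line; the grasp point (between the pads) lies 19 mm behind it (env.tcp_to_grasp is the distance from the TCP to the grasp point, in mm); z points along the fingers, x is the direction in which the jaws open and shut, and the axes are right-handed (so a half turn about z gives the same grasp; the last joint's range is limited). The gripper opens to 95 mm and grips with 3 to 60 N. Pads are 20 mm wide; open, the fingers measure 119 mm over their backs; the gripper's body (75 mm by 180 mm) begins 59 mm behind the grasp point.
Start: joints at [1.094, 0.491, 1.559, -0, 1.092, -0.106], TCP at [226.462, 582.551, 180.361] pointing down, gripper open.
Joint ranges: [-3.1, 3.1], [-0.84, 2.19], [0.05, 2.79], [-1.13, 4.28], [0.06, 2.93], [-2.69, 2.69]. Speed limits (rad/s): [2.22, 2.22, 2.79, 3.14, 3.14, 3.14].

INTERFACE

Orientations are given as [roll, pitch, yaw] about the fixed x, y, z axes, in that order (R = Rz(yaw) Ry(pitch) Rx(roll)).
In Python, from cell import env, vision, job gives the robot as it stands.
- The arm moves only by the shell command python3 -m pendant 'ROWS' [OPENING]. ROWS is JSON, a list of rows, each a list of 4 numbers: the shift along the tool's x, y, z in mm, then the turn about the tool's z in degrees. In form: [[tx, ty, tz, turn], ...]. A call has 1 to 8 rows; each row is the pose to reach, as a shift and turn from the pose measured when the call began, along the tool's axes at that moment; what a row does not reach only later rows make up. A row lasts 1/8 s, in which the tool goes at most 62.5 mm and 10.7 degrees, less where a joint would pass 70% of its speed; a pose out of reach is approached as far as the arm can. A call with a gripper value outside its range is refused whole. OPENING is the closure, from 0 (fully open) to 1 (shut), set as the call begins (- or left out, the last holds). The fingers move at their own pace and stop on an object; the grip force is fixed at half the most. Time passes only in rows, so rows that repeat a pose let the fingers close. It gives the time, the measured TCP pose, the force and the opening at its end, in the units of the state.
- env.state(): the state, without advancing time (a new reading comes with each control period).
- vision.read_camera(name): name is "scene" or "top" or "wrist"; returns a dict with "pixels" (384x512x3 uint8, red, green, blue), "intrinsics" (3x3 intrinsics, pixels), "k1" (the pictures are not rectified: a ray, as slopes to the right and down, at radius r is drawn at 1 + k1 r^2 times it, then the intrinsics apply), "R" (3x3) and "t" (3): a world point X has camera coordinates R X + t; the wrist camera has in their place "tool_from_camera" (4x4, takes a point from camera to tool coordinates, whose origin is the TCP and whose axes are the tool frame's). Camera axes: x right, y down, z forward; pixel columns grow to the right and rows downward; lengths in mm; the calibration is good to about 2 mm. A picture is of the moment at which its call begins: read the wrist's pose just before it. There is no depth.
- job.job_done(): hands the job in, once; it reports no verdict.
Trained networks look in a picture, given as the dict that the camera call returned (one of the last four; its "shot" number tells which), for a name from the list of things; names that differ only in an ending like _2 or _b are one class to them, and where a whole thing is asked for, a point or a joint stands for the part that bears it (a point fixed in the world has none). Each returns a list of dicts, best first, with "confidence" (0 to 1); they miss things now and then, are a little off and sometimes report something else, mostly with a low value. They report only what shows in the picture. A call takes as long as a camera call. They do not tell look-alikes from the thing itself.
- vision.find_in(picture, query): "at" ([x, y, z] in mm, in the coordinates of the camera as it stood for that picture, good to about 4 mm: the middle of the surface that is visible of it).
- vision.regions_of(picture, query): "pixels" (384x512 bool, what is visible of it).
The state is a dict: "t": time; "joints": joint angles; "qvel": joint speeds; "tau": joint torques, N m; "eef_pos": TCP position; "tcp_rot": TCP orientation; "ft_force": force on the tool from outside, world axes, zero at the start; "moment": the same for the moment, N m; "opening": opening from 0.0 (shut) to 1.0 (fully open).
Only numpy, scipy, OpenCV 4.12 (cv2) and the standard library are available. Lean on these libraries where they do the work, as an engineer would, in place of code of your own. Each camera call takes 0.05 s, during which the arm holds its last target.

TASK

The whittled gnome is shut in the carving clamp. Lift the clamp's draw-latch lever up and over, past upright, until its hook drops free of the pin; then swing the loose jaw well open, past half its travel. Lift the gnome out, stand it upright on the clear part of the green mat without dropping it, and leave the latch and jaw open and the other things on the bench undisturbed.

Things in the scene. Friction and masses are not known exactly. Their poses are not given: they have to be found in the camera images.
- clamp: wooden carving clamp fixed to the bench, base 200 x 240 mm. +x: from fixed to hinged jaw (the way it opens); +y: along the jaws, latch end to gnome end. Origin on the bench below the fixed jaw's inner face. In its frame, mm: fixed jaw x -60 to 0, y -110 to 120, top z 72; gap for the work x 0 to 46; hinged jaw when shut x 46 to 66, y -60 to 100, top z 108.
- lever_hinge (a point): the hinge pin of the steel latch lever, 28 mm above the fixed jaw's top at the latch end (clamp frame x -12, y -82, z 100 mm); its axis is the clamp's y.
- lever (a joint): angle of the latch lever, rad. 0 = latched: level, pointing to clamp -x; grows as its free end is lifted over towards +x: 1.57 upright, 2.2 stop (end then 178 mm above the bench). The sprung hook resists to about 0.4 rad (3 N at the grip), then helps; it comes off the pin near 1.55. Let go past upright, the lever falls on to its stop.
- lever_grip (a point): a point on the lever's paddle, 78 mm from lever_hinge and level with it when latched, behind the fixed jaw with nothing beneath but the base 80 mm below. The paddle is a steel flat 24 mm wide (along the clamp's y), 8 mm thick, reaching from 47 to 97 mm from lever_hinge; it moves with the lever.
- hook_tip (a point): top of the upturned lip at the end of the 90 mm steel hook that hangs on the lever; it catches behind the keeper pin. About 102 mm above the bench when latched, below 60 mm when dropped free.
- keeper (a point): middle of the keeper, a 10 mm steel pin that sticks out 36 mm from the latch end of the hinged jaw, parallel to the clamp's y; the hook runs under it.
- jaw (a joint): angle of the hinged jaw, rad. 0 = shut and upright, grows as its top swings to the clamp's +x and down; stop at 1.2. Stiff hinge: stays where it is left, about 3 to 5 N at the handle moves it once the hook is free.
- jaw_hinge (a point): point on the hinged jaw's hinge axis (clamp frame x 50, y 20, z 24 mm); the axis is parallel to the clamp's y.
- jaw_handle (a point): middle of the steel bail handle on top of the hinged jaw: a 12 mm round bar, 48 mm long along the clamp's y, 30 mm above the jaw's top edge, free beneath. With the jaw shut it lies 6 mm to +x and 10 mm to -y of jaw_hinge and 114 mm above it, and it swings about jaw_hinge.
- gnome_waist (a point): on the gnome's upright axis, 80 mm above its foot. Wooden figure 128 mm tall, 175 to 350 g: block plinth 43 (x) x 80 (y) x 44 mm high, then a round body 31 to 38 mm across (36 at the waist), pointed hat above 97 mm. In the clamp its foot is 18 mm above the bench, its axes are the clamp's, and a strip on the hinged jaw overlaps the plinth, so it lifts out only with that jaw open.
- mat_centre (a point): centre of the top of the green mat, 10 mm above the bench, on a plywood carving board. Mat 206 (x) x 186 (y) mm; wooden fences 45 and 30 mm high stand along the board's +x and +y edges. The sanding block lies in the corner between the fences; the rest is clear, the middle included.
- board: the carving board that carries the green mat, 220 x 200 mm, fixed to the bench; origin under its centre, x and y along its sides.
- sanding_block: bystander, to be left alone: cork sanding block 70 x 40 x 30 mm lying in the fenced corner of the mat.
- carving_knife: bystander, to be left alone: carving knife with a wooden handle, about 155 mm long.
- gouge: bystander, to be left alone: carving gouge with a wooden handle, about 200 mm long.
- blank_a: bystander, to be left alone: square wooden blank 130 x 50 x 50 mm.
- blank_b: bystander, to be left alone: wooden blank 100 x 60 x 40 mm.
- mallet: bystander, to be left alone: round wooden carver's mallet standing on its head, 220 mm tall, 72 mm across.
- beaker: bystander, to be left alone: open steel beaker 95 mm tall, 72 mm across.
Mind the look-alikes: they are no part of the job. What is shaped like the part that bears gnome_waist but black or yellow is not meant.

How it is judged (in metres and radians):
On the way, in this order (a step that is already met when the one before it is completed fails the run):
1. the lever is lifted past upright and the hook has dropped clear below the keeper pin (value of joint lever above 1.6 rad and z of hook_tip in the frame of clamp below 0.08 m), for 0.2 s.
2. the hinged jaw is swung past half its travel (value of joint jaw above 0.6 rad), for 0.2 s.
At the end, for the whole second after the job is handed in: The gnome stands still and upright (within 0.12 rad) on its plinth on the mat, its axis within 85 mm (x) and 75 mm (y) of the mat's centre; the lever is past upright (over 1.6 rad) with the hook hanging clear below the pin, and the hinged jaw is open past 0.6 rad (all of step 1 and x of gnome_waist in the frame of mat_centre between -0.085 and 0.085 m and y of gnome_waist in the frame of mat_centre between -0.075 and 0.075 m and z of gnome_waist in the frame of mat_centre between 0.074 and 0.086 m and angle between gnome_waist's own z axis and vertical below 0.12 rad and linear speed of gnome below 0.03 m/s and value of joint jaw above 0.6 rad); the robot touches nothing.
It fails at once if the gnome is dropped (falls faster than 0.5 m/s untouched by the fingers) (linear speed of gnome above 0.5 m/s and contact force between the fingers and gnome below 0.1 N).
It fails at once if any other thing on the bench (sanding block, knife, gouge, blanks, mallet, beaker) is pushed more than 40 mm or knocked over (distance of any of sanding_block, carving_knife, gouge, blank_a, blank_b, mallet, beaker from where it was at the start of the episode above 0.04 m or angle between any of mallet, beaker's own z axis and vertical above 0.5 rad).
It also fails if it takes over 58 s, if anything falls off the work surface, if the arm or the gripper's body presses on something with over 40 N, if the wrist force passes 120 N, or if a joint passes its speed limit or range.

## Working session

There is one attempt and no reset: what is moved stays moved. The work goes in short steps, Python scripts to look and compute and a shell command to move; the robot and the scene stay as the last step left them, time stands still between calls to the robot, and variables do not carry over. Pictures are saved under pics/ and viewed, and the job is handed in when it is done.

```bash
ls; mkdir -p pics
python3 - <<'E'
from cell import env, vision, job
import cv2, json
s=env.state(); print(s)
for n in ["scene","top","wrist"]:
    p=vision.read_camera(n)
    cv2.imwrite(f"pics/{n}0.png",cv2.cvtColor(p["pixels"],cv2.COLOR_RGB2BGR))
    print(n,p["intrinsics"],p["k1"],p.get("R"),p.get("t"),p.get("tool_from_camera"))
E
```

```text
pics
{'t': 0.0, 'joints': array([ 1.09436553e+00,  4.91546597e-01,  1.55946259e+00,  1.84752855e-05,
        1.09170656e+00, -1.05652675e-01]), 'qvel': array([ 8.63972262e-04,  1.26036284e-03, -1.02742241e-03,  1.22423610e-03,
       -6.93439162e-05,  8.23279159e-04]), 'tau': array([ 3.04597990e-03, -6.12638783e+01, -2.58186346e+01,  6.93333778e-02,
        4.81262757e-02, -1.43166412e-04]), 'eef_pos': array([226.33389103, 582.26722164, 179.76530272]), 'tcp_rot': array([-3.14145792e+00,  1.11509698e-03,  1.20000975e+00]), 'ft_force': array([-0.55068248,  0.26573557,  0.47280288]), 'moment': array([-0.01583675,  0.01227637, -0.00279148]), 'opening': 0.9986973334173767}
scene [[399.86892086   0.         258.67607484]
 [  0.         399.86892086 190.68886715]
 [  0.           0.           1.        ]] -0.017557970196937916 [[-0.00443752  0.99984762  0.01688304]
 [ 0.64959929  0.01571804 -0.76011427]
 [-0.76026382  0.00759419 -0.64957005]] [ -10.00759885 -283.23417237 1853.12760964] None
top [[499.86482598   0.         260.04602564]
 [  0.         499.86482598 188.56028157]
 [  0.           0.           1.        ]] 0.0706259679605085 [[-2.40727091e-02 -9.99710171e-01 -2.81335408e-04]
 [-9.95021247e-01  2.39870236e-02 -9.67333536e-02]
 [ 9.67120659e-02 -2.04869917e-03 -9.95310293e-01]] [  48.82996808  541.88586433 1597.26692573] None
wrist [[309.47916852   0.         256.27156305]
 [  0.         309.47916852 191.00700253]
 [  0.           0.           1.        ]] -0.08255438555205523 None None [[ 9.99998766e-01 -1.26770601e-04  1.56561469e-03  2.04925047e-01]
 [-3.21789188e-04  9.59063136e-01  2.83192158e-01 -7.99148525e+01]
 [-1.53742377e-03 -2.83192312e-01  9.59061912e-01 -2.05031706e+02]
 [ 0.00000000e+00  0.00000000e+00  0.00000000e+00  1.00000000e+00]]
```

View pics/scene0.png

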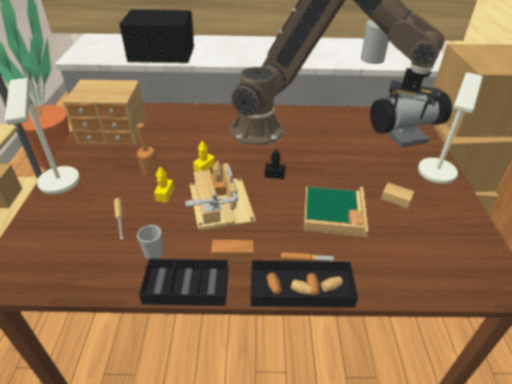

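View pics/top0.png

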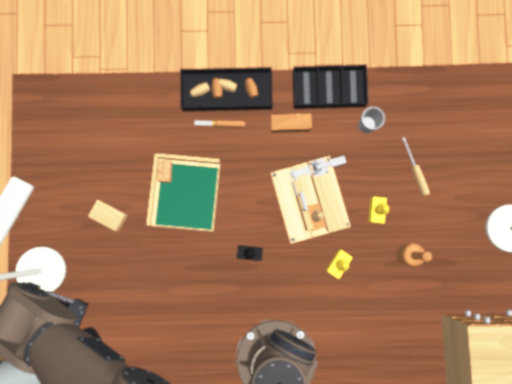

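View pics/wrist0.png

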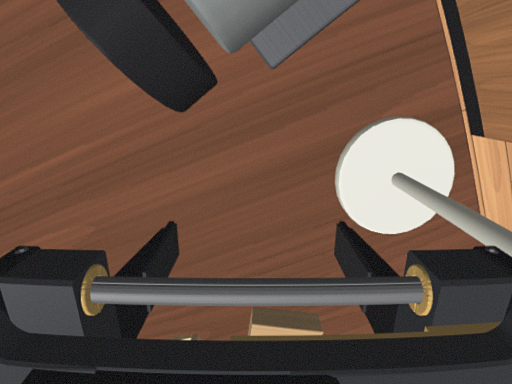

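The top view shows the clamp at about (312,199), with the latch end at upper right (330,163), and the mat at (187,193). Yellow look-alikes are at (380,208) and (340,264), and a black one at (250,253). Next I'll run the networks.

```bash
cat > h.py <<'E'
from cell import env, vision, job
import cv2, numpy as np
from scipy.spatial.transform import Rotation as Rn
def shot(n,name=None):
    s=env.state(); p=vision.read_camera(n); p["s"]=s; p["name"]=n
    if n=="wrist":
        T=np.eye(4); T[:3,:3]=Rn.from_euler("xyz",s["tcp_rot"]).as_matrix(); T[:3,3]=s["eef_pos"]
        W=T@np.array(p["tool_from_camera"]); p["Rwc"]=W[:3,:3]; p["c"]=W[:3,3]
    else:
        R=np.array(p["R"]); p["Rwc"]=R.T; p["c"]=-R.T@np.array(p["t"])
    if name: cv2.imwrite(f"pics/{name}.png",cv2.cvtColor(p["pixels"],cv2.COLOR_RGB2BGR))
    return p
def toW(p,v): return p["Rwc"]@np.array(v)+p["c"]
def proj(p,X):
    c=(np.atleast_2d(X)-p["c"])@p["Rwc"]; a=c[:,:2]/c[:,2:]; r2=(a**2).sum(1,keepdims=True)
    a=a*(1+p["k1"]*r2); K=p["intrinsics"]; return np.c_[a[:,0]*K[0,0]+K[0,2],a[:,1]*K[1,1]+K[1,2]]
def onz(p,uv,z):
    K=p["intrinsics"]; uv=np.atleast_2d(uv).astype(float); d=np.c_[(uv[:,0]-K[0,2])/K[0,0],(uv[:,1]-K[1,2])/K[1,1]]; a=d.copy()
    for _ in range(20): a=d/(1+p["k1"]*(a**2).sum(1,keepdims=True))
    r=np.c_[a,np.ones(len(a))]@p["Rwc"].T
    return p["c"]+r*((z-p["c"][2])/r[:,2:])
def find(p,q,n=3):
    for d in vision.find_in(p,q)[:n]: print(p["name"],q,round(d["confidence"],2),np.round(toW(p,d["at"]),0))
def toolshift(X,s=None):
    s=s or env.state(); return Rn.from_euler("xyz",s["tcp_rot"]).as_matrix().T@(np.array(X)-s["eef_pos"])
E
python3 - <<'E'
from h import *
for n in ["top","scene"]:
    p=shot(n,n+"1")
    big=cv2.resize(p["pixels"][130:270,120:400] if n=="top" else p["pixels"][120:270,110:410],None,fx=2.66,fy=2.66,interpolation=cv2.INTER_CUBIC)
    cv2.imwrite(f"pics/{n}1z.png",big[:,:,::-1])
    for q in ["clamp","lever_grip","lever_hinge","hook_tip","keeper","jaw_handle","jaw_hinge","gnome_waist","mat_centre","board","sanding_block"]: find(p,q)
    m=vision.regions_of(p,"mat_centre")
    for d in m[:1]:
        ys,xs=np.nonzero(d["pixels"]); print("mat",d["confidence"],len(xs),xs.mean(),ys.mean())
E
```

```text
top clamp 0.92 [ 515. -119.   48.]
top lever_grip 0.87 [ 605. -153.  101.]
top lever_hinge 0.83 [ 515. -117.   45.]
top hook_tip 0.72 [752. -68.  54.]
top hook_tip 0.48 [584. -95.  89.]
top keeper 0.66 [481. -94. 111.]
top keeper 0.52 [471. 521.  39.]
top jaw_handle 0.72 [486. -94. 107.]
top jaw_handle 0.67 [ 514. -124.   48.]
top jaw_handle 0.16 [766. 159.  14.]
top jaw_hinge 0.86 [ 511. -117.   45.]
top jaw_hinge 0.49 [585. -92.  90.]
top gnome_waist 0.91 [341.  72.  43.]
top gnome_waist 0.85 [ 301. -203.   44.]
top gnome_waist 0.77 [ 445. -138.   60.]
top mat_centre 0.8 [532. 280.  11.]
top board 0.86 [532. 280.   8.]
top sanding_block 0.55 [603. 344.  41.]
top sanding_block 0.29 [ 515. -122.   48.]
mat 0.6 4431 184.79101782893252 193.2954186413902
scene clamp 0.8 [ 559. -123.   48.]
scene lever_hinge 0.88 [ 561. -123.   45.]
scene lever_hinge 0.25 [610. 345.  45.]
scene hook_tip 0.63 [593. -97.  93.]
scene hook_tip 0.51 [520. -89. 103.]
scene keeper 0.61 [517. -88. 103.]
scene keeper 0.33 [ 764. -325.   72.]
scene jaw_handle 0.87 [518. -85. 106.]
scene jaw_hinge 0.92 [ 565. -127.   46.]
scene jaw_hinge 0.58 [ 464. -138.   62.]
scene gnome_waist 0.92 [ 482. -338.   43.]
scene gnome_waist 0.77 [348.  73.  44.]
scene gnome_waist 0.76 [ 312. -207.   42.]
scene mat_centre 0.85 [550. 276.   9.]
scene board 0.87 [550. 271.  11.]
scene sanding_block 0.68 [612. 343.  41.]
scene sanding_block 0.54 [550. 273.  11.]
mat 0.79 2536 333.8801261829653 210.77996845425866
```

View pics/top1z.png

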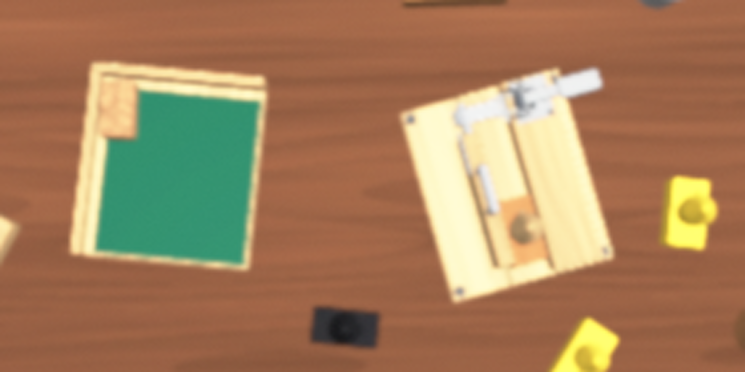

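View pics/scene1z.png

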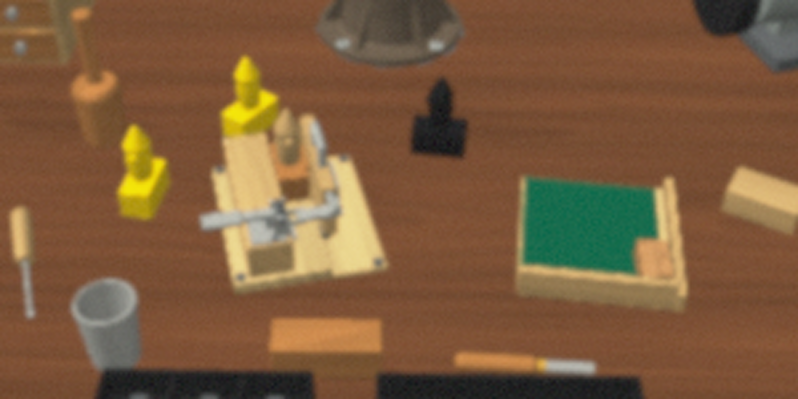

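The clamp's latch end faces away from the robot and its opening direction points to world +y. The gnome is between the jaws, at top zoom (525,228). Fitting the clamp and board poses from landmarks in both views.

```bash
cat > fit.py <<'E'
from h import *
from scipy.optimize import least_squares
p=shot("top"); q=shot("scene")
zt=lambda u,v:(120+u/2.66,130+v/2.66); zs=lambda u,v:(110+u/2.66,120+v/2.66)
def model(P):
    x,y,a,bx,by,yg=P[:6]
    L=[(p,zt(405,113),(bx+200,by-120,18)),(p,zt(558,70),(bx,by-120,18)),(p,zt(612,258),(bx,by+120,18)),(p,zt(457,299),(bx+200,by+120,18)),
     (p,zt(600,80),(-109,-82,100)),(p,zt(488,190),(56,10,138)),(p,zt(553,268),(0,120,72)),
     (q,zs(203,222),(-109,-82,100)),(q,zs(239,288),(bx,by-120,9)),(q,zs(385,266),(bx+200,by-120,18)),(q,zs(345,156),(bx+200,by+120,18)),
     (q,zs(288,110),(23,yg,146)),(q,zs(318,140),(56,10,138)),(q,zs(250,247),(-60,-110,72)),(q,zs(224,137),(-60,120,72))]
    c,s=np.cos(a),np.sin(a); r=[]
    for cam,uv,X in L:
        W=np.array([x+c*X[0]-s*X[1],y+s*X[0]+c*X[1],X[2]]); r.append(proj(cam,W)[0]-uv)
    return np.array(r)
o=least_squares(lambda P:model(P).ravel(),[520,-140,1.3,-70,0,70],loss="soft_l1")
print(np.round(o.x,3)); print(np.round(model(o.x),1).tolist())
# board: corners of mat (206x186)@z10 ; zoomed top: board outer corners
B=[(93,63),(267,78),(247,268),(72,253)]
print(onz(p,[zt(138,90),zt(266,102),zt(245,266),zt(97,250)],10).round(0))
E
python3 fit.py
```

```text
[ 515.197 -142.819    1.819  -83.431    5.489   60.298]
[[-1.2, -0.6], [0.0, -0.7], [0.7, -0.7], [-0.6, 0.6], [-1.2, -1.0], [-1.0, -0.6], [-0.2, 0.7], [-0.4, -0.3], [-2.6, -0.1], [-0.1, -3.0], [0.6, -3.5], [-0.5, 0.1], [0.1, -2.1], [-1.5, -0.1], [-0.2, -0.4]]
[[633. 324.  10.]
 [614. 166.  10.]
 [413. 195.  10.]
 [437. 375.  10.]]
```

```bash
cat >> h.py <<'E'
CL=[515.2,-142.8,1.819]
def clamp(X,C=None):
    x,y,a=C or CL; c,s=np.cos(a),np.sin(a); X=np.array(X,float); return np.array([x+c*X[0]-s*X[1],y+s*X[0]+c*X[1],X[2]])
def rel(X,yaw=None):
    s=env.state(); d=toolshift(X,s); t=0 if yaw is None else -np.degrees((yaw-s["tcp_rot"][2]+np.pi)%(2*np.pi)-np.pi)
    print("t",round(s["t"],2),"at",s["eef_pos"].round(1),"rot",s["tcp_rot"].round(3),"F",s["ft_force"].round(1),"op",round(s["opening"],3),"-> shift",d.round(1),"turn",round(t,1))
E
python3 -c "
from h import *
g=clamp([-90,-82,0]);print(g); rel([g[0],g[1],215],0.248)"
```

```text
[ 616.79680967 -209.89760252    0.        ]
t 1.55 at [226.5 582.6 180.4] rot [-3.142 -0.     1.2  ] F [-0.5 -0.8 -0.2] op 0.999 -> shift [-597.2  651.   -34.7] turn 54.5
```

```bash
python3 -m pendant '[[-40,43,-10,9],[-80,86,-20,18],[-120,130,-35,27],[-160,174,-35,36],[-200,217,-35,45],[-240,260,-35,54.5],[-280,303,-35,54.5],[-320,346,-35,54.5]]' 0; python3 -c "
from h import *
g=clamp([-90,-82,0]); rel([g[0],g[1],215],0.248)"
```

```text
t: 2.55
eef_pos: [433.6, 157.1, 215.6]
tcp_rot: [-3.142, -0.001, 0.249]
ft_force: [0.7, 0.6, 0.6]
opening: 0.998
t 2.55 at [433.6 157.1 215.6] rot [-3.142e+00 -1.000e-03  2.490e-01] F [0.7 0.6 0.6] op 0.998 -> shift [ 87.2 400.8   0.7] turn 0.0
```

```bash
python3 -m pendant '[[12,58,0,0],[25,116,0,0],[38,175,0,0],[51,233,0,0],[63,291,0,0],[76,350,0,0],[87,401,0,0],[87,401,0,0]]' 0
python3 - <<'E'
from h import *
p=shot("wrist","w2")
for q in ["lever_grip","lever_hinge","hook_tip","keeper","jaw_handle","gnome_waist"]: find(p,q,2)
print({k:proj(p,clamp(v)).round(0)[0].tolist() for k,v in dict(grip=(-90,-82,104),tip=(-109,-82,104),handle=(56,10,144),fj=(-60,-110,72),fj2=(0,-110,72)).items()})
rel([616.8,-209.9,81],0.248)
E
```

```text
t: 3.55
eef_pos: [617.3, -213.1, 214.6]
tcp_rot: [-3.141, -0.0, 0.246]
ft_force: [-1.4, 0.2, -0.0]
opening: 1.0
wrist lever_grip 0.66 [ 605. -150.  104.]
wrist lever_hinge 0.59 [ 526. -125.   74.]
wrist hook_tip 0.96 [588. -98.  96.]
wrist keeper 0.66 [500. -95. 114.]
wrist jaw_handle 0.87 [501. -91. 109.]
wrist gnome_waist 0.9 [ 463. -137.   71.]
wrist gnome_waist 0.78 [ 479. -321.   46.]
{'grip': [256.0, 176.0], 'tip': [256.0, 194.0], 'handle': [144.0, 17.0], 'fj': [281.0, 144.0], 'fj2': [282.0, 88.0]}
t 3.9 at [ 616.6 -209.1  216.2] rot [ 3.141e+00 -1.000e-03  2.500e-01] F [ 0.1  0.1 -0.7] op 1.003 -> shift [ -0.2   0.8 135.2] turn 0.1
```

View pics/w2.png

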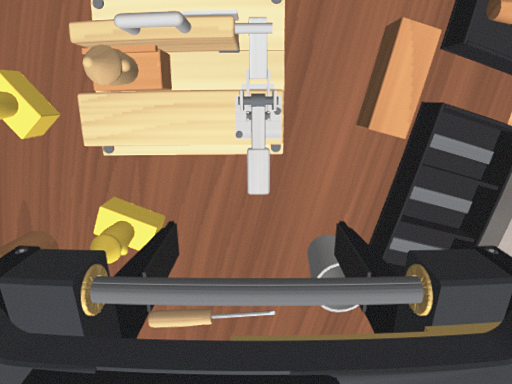

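The paddle tip is at (258,194), within 2 px of the prediction. Descending on the paddle.

```bash
python3 -m pendant '[[1,1,50,0],[1,1,100,0],[1,1,133,0],[1,1,133,0]]' 0; python3 -m pendant '[[0,0,2,0],[0,0,2,0],[0,0,2,0],[0,0,2,0],[0,0,2,0]]' 1; python3 -c "
from h import *
shot('wrist','w3'); rel([616.8,-209.9,81],0.248)"
```

```text
t: 4.4
eef_pos: [617.0, -208.8, 81.4]
tcp_rot: [-3.139, 0.002, 0.251]
ft_force: [0.7, 0.8, 0.5]
opening: 0.999
t: 5.03
eef_pos: [617.0, -208.8, 79.7]
tcp_rot: [-3.139, 0.002, 0.251]
ft_force: [-0.3, 0.2, 0.4]
opening: 0.533
t 5.08 at [ 617.  -208.8   79.6] rot [-3.139e+00  2.000e-03  2.510e-01] F [ 0.2 -0.8  0.4] op 0.484 -> shift [-0.4  1.  -1.4] turn 0.1
```

View pics/w3.png

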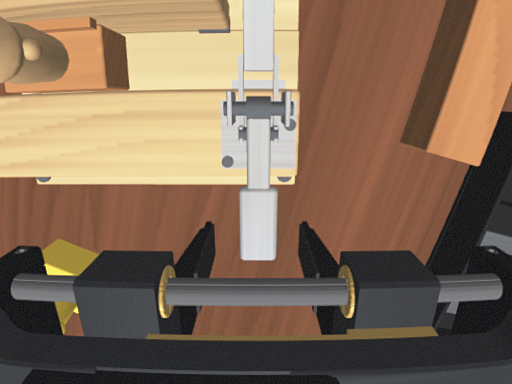

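The fingers are at (205,255) and (308,255), closing evenly about the paddle at 240–276. I'll keep closing.

```bash
python3 -m pendant '[[0,0,0,0],[0,0,0,0],[0,0,0,0],[0,0,0,0],[0,0,0,0]]' 1; python3 -c "
from h import *
rel([616.8,-209.9,81],0.248)
for th in np.arange(0,2.01,.15): print(round(th,2),np.round([0,78-78*np.cos(th),78*np.sin(th)],0))"
```

```text
t: 5.7
eef_pos: [617.0, -208.8, 79.6]
tcp_rot: [-3.139, 0.002, 0.251]
ft_force: [-0.5, -0.4, 0.7]
opening: 0.012
t 5.7 at [ 617.  -208.8   79.6] rot [-3.139e+00  2.000e-03  2.510e-01] F [-0.5 -0.4  0.7] op 0.012 -> shift [-0.5  1.  -1.4] turn 0.2
0.0 [0. 0. 0.]
0.15 [ 0.  1. 12.]
0.3 [ 0.  3. 23.]
0.45 [ 0.  8. 34.]
0.6 [ 0. 14. 44.]
0.75 [ 0. 21. 53.]
0.9 [ 0. 30. 61.]
1.05 [ 0. 39. 68.]
1.2 [ 0. 50. 73.]
1.35 [ 0. 61. 76.]
1.5 [ 0. 72. 78.]
1.65 [ 0. 84. 78.]
1.8 [ 0. 96. 76.]
1.95 [  0. 107.  72.]
```

Opening 0.012 means the paddle isn't between the pads. I'll look again.

```bash
python3 -c "
from h import *
p=shot('wrist','w4'); shot('scene','s4');print(proj(p,[p['s']['eef_pos'],clamp((-109,-82,104)),clamp((-109,-82,80))]))
import cv2
q=cv2.imread('pics/s4.png');cv2.imwrite('pics/s4z.png',cv2.resize(q[120:270,110:310],None,fx=4,fy=4,interpolation=cv2.INTER_CUBIC))"
```

```text
[[255.43896326 217.97630985]
 [254.51723933 260.13148579]
 [254.76348755 243.89378797]]
```

View pics/w4.png

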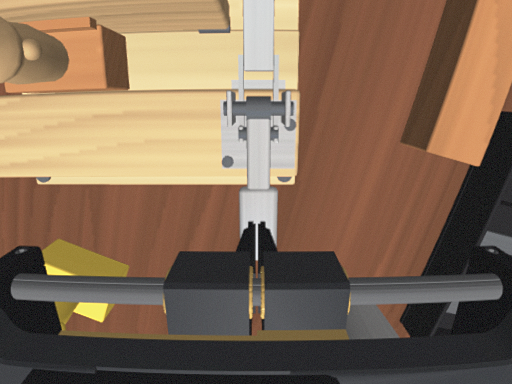

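View pics/s4z.png

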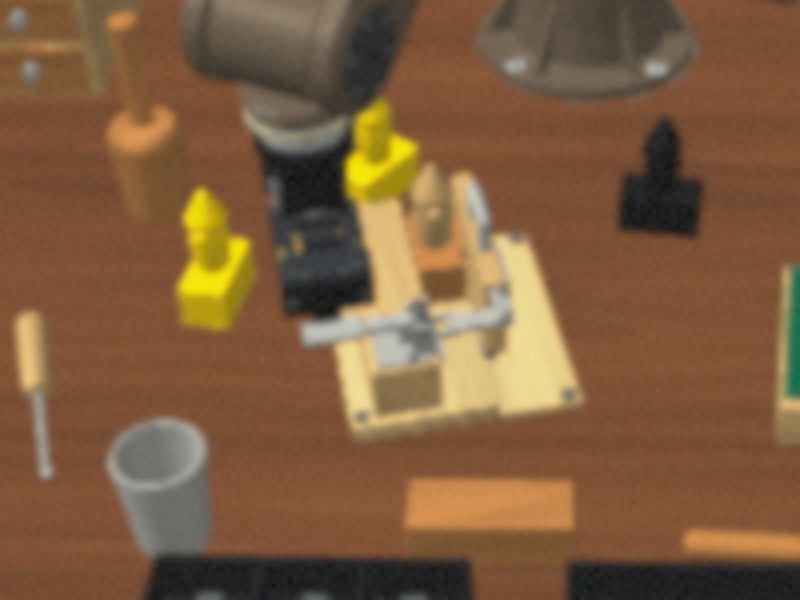

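```bash
python3 -c "
from h import *
p=shot('scene'); t=shot('top','t4'); e=p['s']['eef_pos']
f=lambda X:((proj(p,X)-[110,120])*4).round(0).tolist()
print(e,f([e,e+[0,0,19],e+[0,0,78]]), f([clamp((-109,-82,100)),clamp((-90,-82,100)),clamp((-12,-82,100))]))
print(proj(t,[e,e+[0,0,19],clamp((-109,-82,104)),clamp((-90,-82,100))]))
a=vision.regions_of(p,'lever')
for d in a[:2]:
  ys,xs=np.nonzero(d['pixels']); print(d['confidence'],((xs.min()-110)*4,(ys[xs==xs.min()].mean()-120)*4),(xs.max()-110)*4)
import cv2
q=cv2.imread('pics/t4.png');cv2.imwrite('pics/t4z.png',cv2.resize(q[130:250,260:420],None,fx=5,fy=5,interpolation=cv2.INTER_CUBIC))"
```

```text
[ 616.99079658 -208.83483139   79.56048742] [[330.0, 347.0], [328.0, 330.0], [321.0, 276.0]] [[304.0, 332.0], [327.0, 329.0], [420.0, 315.0]]
[[337.07107572 161.67027021]
 [338.00778883 160.75232183]
 [344.52309152 158.89984979]
 [338.42472002 160.73502663]]
0.58 (np.int64(300), np.float64(328.0)) 496
```

View pics/t4z.png

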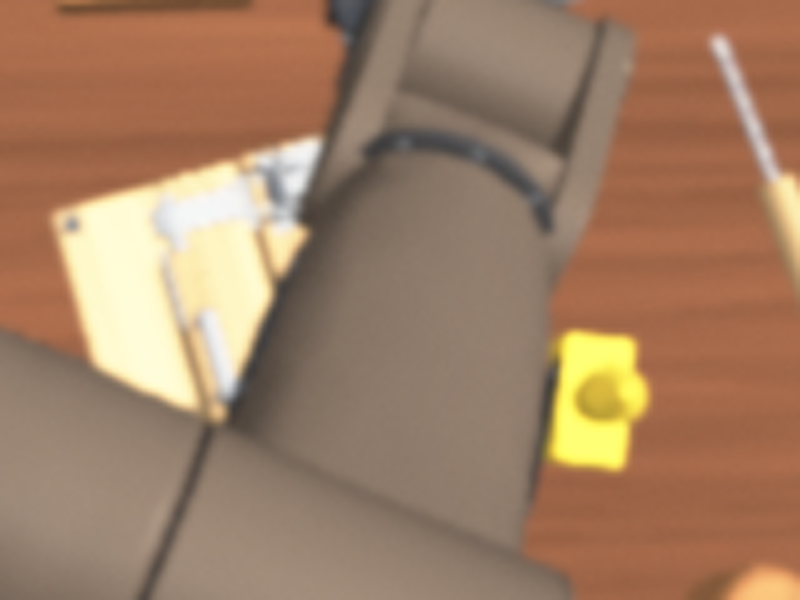

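```bash
python3 -c "
import cv2,numpy as np
a=[cv2.resize(cv2.imread(f'pics/{n}.png')[170:310,170:350],None,fx=4.2,fy=4.2,interpolation=cv2.INTER_CUBIC) for n in ['w3','w4']]
cv2.imwrite('pics/w4z.png',cv2.resize(np.vstack(a),None,fx=.5,fy=.5)); cv2.imwrite('pics/w4y.png',a[1])"
```

```text
(no output)
```

View pics/w4y.png

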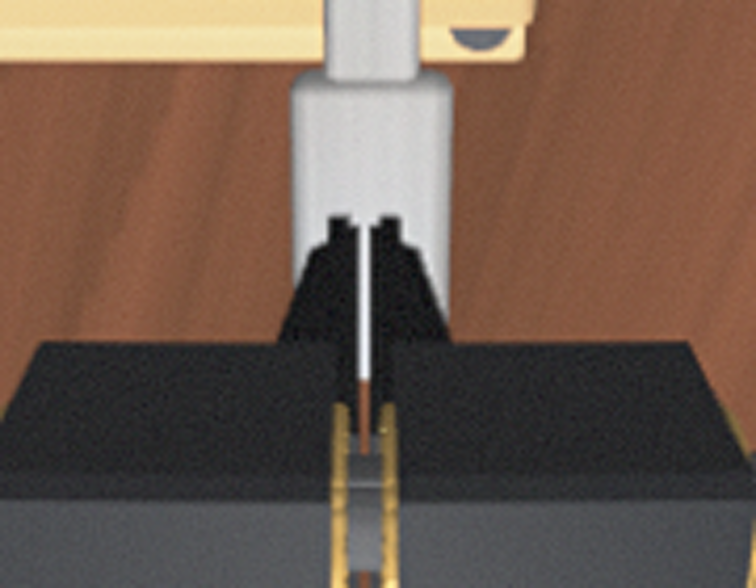

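The closed fingers sit in front of and above the paddle, since it shows through the gap at (257,225–260). So the real fingertips are higher relative to the paddle than the numbers say, by about 30 mm judging from finger perspective. I'll open, go lower and close again.

```bash
python3 -m pendant '[[0,0,0,0],[0,0,0,0],[0,0,0,0],[0,0,0,0],[0,0,0,0]]' 0.4; python3 -m pendant '[[1.5,0,12,0],[1.5,0,24,0],[1.5,0,30,0],[1.5,0,30,0]]' 0.4;python3 -c "
from h import *
p=shot('wrist','w5');rel([616.8,-209.9,81],0.248)"
```

```text
t: 6.58
eef_pos: [617.0, -208.8, 79.6]
tcp_rot: [-3.139, 0.002, 0.251]
ft_force: [0.4, -0.1, -0.6]
opening: 0.469
t: 7.08
eef_pos: [618.1, -208.3, 48.7]
tcp_rot: [-3.139, 0.003, 0.251]
ft_force: [0.1, 0.3, 0.3]
opening: 0.6
t 7.12 at [ 618.3 -208.4   49.3] rot [-3.139e+00  2.000e-03  2.510e-01] F [-0.2 -0.3  0.2] op 0.6 -> shift [ -1.9   1.  -31.7] turn 0.2
```

View pics/w5.png

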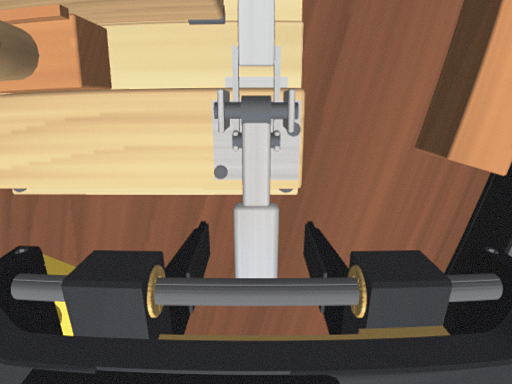

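```bash
python3 -m pendant '[[-1,0,6,0],[-1,0,6,0],[-1,0,6,0],[-1,0,6,0],[-1,0,6,0],[-1,0,6,0]]' 1; python3 -c "
from h import *
p=shot('wrist','w6');rel([616.8,-209.9,81],0.248)"
```

```text
t: 7.88
eef_pos: [617.9, -208.6, 43.5]
tcp_rot: [-3.14, 0.001, 0.251]
ft_force: [4.3, 0.7, -0.5]
opening: 0.248
t 7.92 at [ 617.9 -208.6   43.5] rot [-3.14e+00  1.00e-03  2.51e-01] F [5.6 1.6 1. ] op 0.248 -> shift [ -1.4   0.9 -37.5] turn 0.2
```

View pics/w6.png

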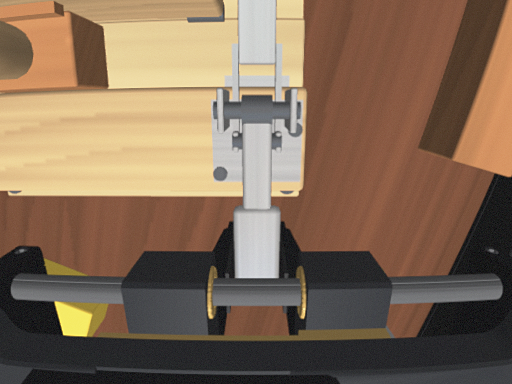

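Gripped: opening 0.248 ≈ 24 mm, with the pads on both sides of the paddle at (235–280, 210–280). Starting the arc.

```bash
python3 -m pendant '[[0,-1,-12,0],[0,-3,-23,0],[0,-8,-34,0],[0,-14,-44,0]]' 1; python3 -c "
from h import *
p=shot('wrist','w7');rel([616.8,-209.9,81],0.248)"
```

```text
t: 8.43
eef_pos: [614.3, -194.7, 87.8]
tcp_rot: [-3.139, 0.001, 0.25]
ft_force: [4.5, 3.5, -7.4]
opening: 0.25
t 8.47 at [ 614.2 -194.    89. ] rot [-3.139e+00  1.000e-03  2.510e-01] F [ 1.8  2.4 -3.2] op 0.251 -> shift [-1.4 16.1  7.9] turn 0.2
```

View pics/w7.png

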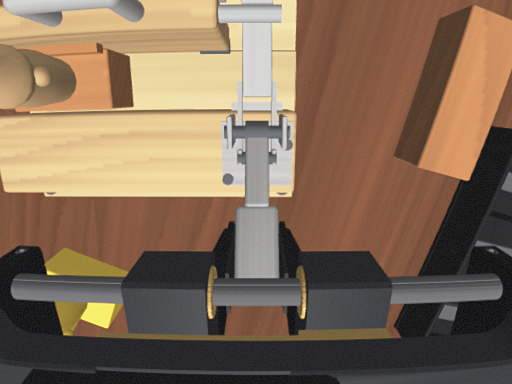

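The lever is lifting with the gripper at about 0.6 rad, and forces are low. Carrying on.

```bash
python3 -m pendant '[[0,-7,-9,0],[0,-16,-17,0],[0,-25,-24,0],[0,-36,-29,0],[0,-47,-32,0],[0,-58,-34,0],[0,-70,-34,0],[0,-82,-32,0]]' 1; python3 -c "
from h import *
p=shot('wrist','w8');shot('scene','s8');rel([616.8,-209.9,81],0.248)
import cv2
q=cv2.imread('pics/s8.png');cv2.imwrite('pics/s8z.png',cv2.resize(q[120:270,110:310],None,fx=4,fy=4,interpolation=cv2.INTER_CUBIC))"
```

```text
t: 9.48
eef_pos: [594.0, -114.7, 122.6]
tcp_rot: [-3.141, -0.0, 0.251]
ft_force: [0.2, -2.7, 11.2]
opening: 0.209
t 9.57 at [ 593.8 -113.7  122.5] rot [-3.14   0.     0.252] F [ 0.4 -1.3  5.1] op 0.204 -> shift [-1.6 99.  41.4] turn 0.2
```

View pics/w8.png

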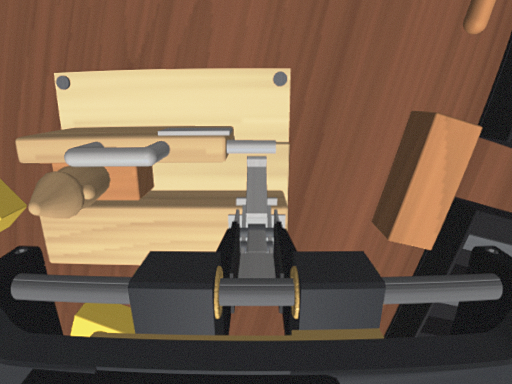

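View pics/s8z.png

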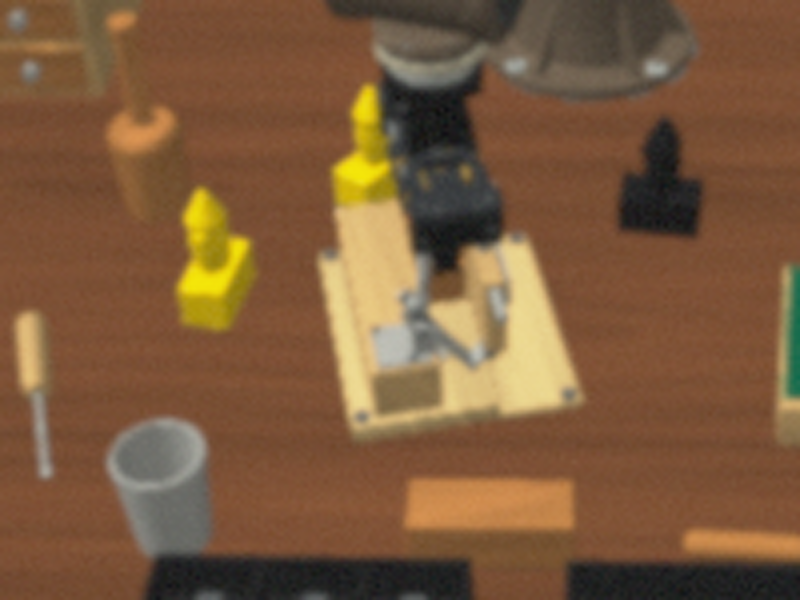

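The lever is past upright and the hook has swung down off the pin, scene zoom (470,350). Releasing and rising straight up.

```bash
python3 -m pendant '[[0,0,0,0],[0,0,0,0],[0,0,0,0],[0,0,-25,0],[0,0,-75,0],[0,0,-115,0],[0,0,-115,0]]' 0.5; python3 -c "
from h import *
b=clamp([56,10,0]); rel([b[0],b[1],235],-1.322); print(b)"
```

```text
t: 10.45
eef_pos: [594.7, -114.1, 240.4]
tcp_rot: [3.14, -0.004, 0.252]
ft_force: [-0.8, 0.5, -1.2]
opening: 0.501
t 10.45 at [ 594.7 -114.1  240.4] rot [ 3.14  -0.004  0.252] F [-0.8  0.5 -1.2] op 0.501 -> shift [-94.  -48.1   4.9] turn 90.2
[491.74931488 -90.97273529   0.        ]
```

```bash
python3 -m pendant '[[-12,-6,0,10],[-24,-12,0,20],[-36,-18,0,30],[-48,-24,0,40],[-60,-30,0,50],[-72,-36,0,60],[-84,-42,0,70],[-94,-48,0,80]]' 0.4; python3 -m pendant '[[0,0,0,10],[0,0,0,10]]' 0.4
python3 - <<'E'
from h import *
p=shot("wrist","w9"); s=shot("scene","s9")
q=cv2.imread('pics/s9.png');cv2.imwrite('pics/s9z.png',cv2.resize(q[120:270,110:310],None,fx=4,fy=4,interpolation=cv2.INTER_CUBIC))
for n in ["jaw_handle","gnome_waist","hook_tip"]: find(p,n,2)
print(proj(p,[clamp((56,-14,144)),clamp((56,34,144)),clamp((23,60,146)),clamp((0,120,72))]).round())
b=clamp([56,10,0]); rel([b[0],b[1],95],-1.322)
E
```

```text
t: 11.45
eef_pos: [490.6, -90.8, 238.7]
tcp_rot: [-3.139, -0.0, -1.151]
ft_force: [-0.1, -1.0, 0.2]
opening: 0.602
t: 11.7
eef_pos: [490.2, -90.8, 237.8]
tcp_rot: [-3.141, 0.001, -1.324]
ft_force: [0.5, 0.4, 0.6]
opening: 0.601
wrist jaw_handle 0.93 [506. -90. 110.]
wrist gnome_waist 0.91 [ 475. -322.   46.]
wrist gnome_waist 0.81 [ 309. -199.   84.]
wrist hook_tip 0.82 [ 592. -114.   76.]
[[257. 159.]
 [257. 205.]
 [289. 229.]
 [300. 248.]]
t 11.95 at [490.7 -90.9 238.4] rot [-3.14   0.    -1.323] F [-0.3  0.5 -1.1] op 0.598 -> shift [  0.4  -0.8 143.4] turn -0.1
```

View pics/w9.png

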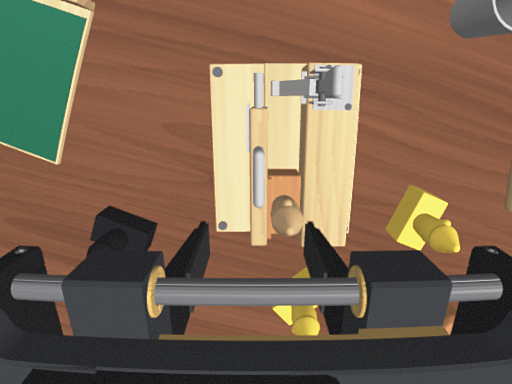

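View pics/s9z.png

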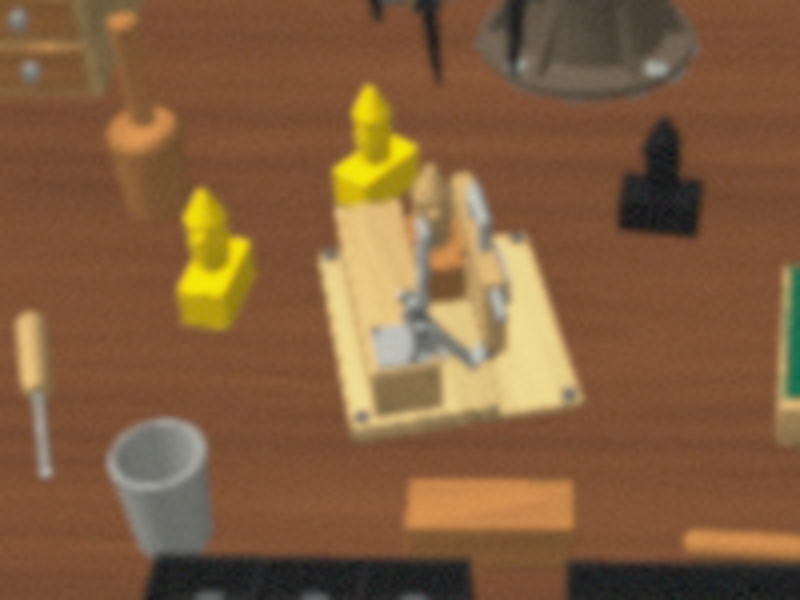

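Run:
```python
from h import *
s=shot("scene","s10"); e=s["s"]["eef_pos"]; a=s["s"]["tcp_rot"][2]; tx=np.array([np.cos(a),np.sin(a),0])
for h in (0,30,40): print(h,((proj(s,[e+[0,0,h]-tx*28,e+[0,0,h]+tx*28])-[110,70])*4).round())
q=cv2.imread('pics/s10.png');cv2.imwrite('pics/s10z.png',cv2.resize(q[70:220,110:310],None,fx=4,fy=4,interpolation=cv2.INTER_CUBIC))
```

```text
0 [[508. 301.]
 [442. 309.]]
30 [[508. 270.]
 [440. 279.]]
40 [[507. 260.]
 [440. 268.]]
```

View pics/s10z.png

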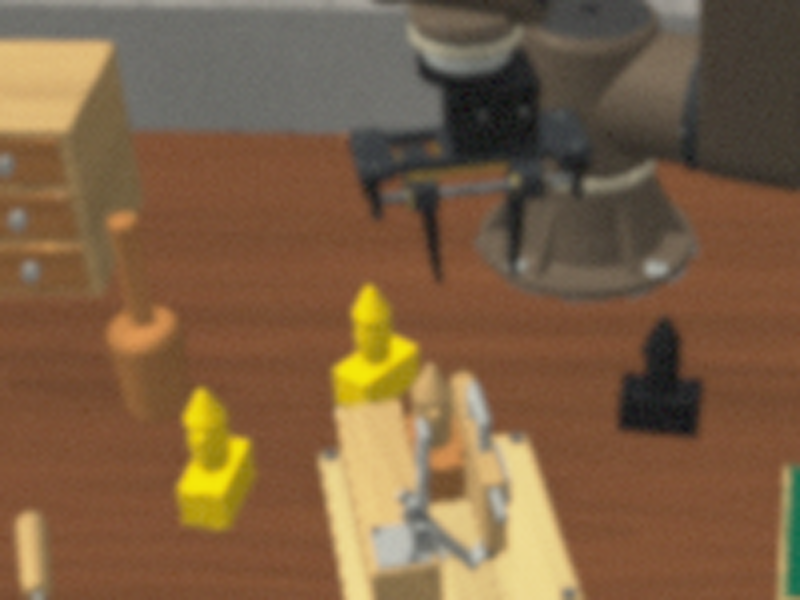

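The fingertips match an offset of 30 mm above the reported TCP (left tip at (440,279)), so from here I take tip = eef z + 30. Next I'll descend over the bail bar, wrist (258,150–205), and cage it.

```bash
python3 -m pendant '[[1,-3,55,0],[1,-3,105,0],[1,-3,142,0],[1,-3,142,0],[1,-3,142,0]]' 0.4; python3 -m pendant '[[0,0,0,0],[0,0,0,0],[0,0,0,0],[0,0,0,0],[0,0,0,0]]' 0.8;  python3 - <<'E'
from h import *
p=shot("wrist","w11"); s=shot("scene","s11")
q=cv2.imread('pics/s11.png');cv2.imwrite('pics/s11z.png',cv2.resize(q[100:250,110:310],None,fx=4,fy=4,interpolation=cv2.INTER_CUBIC))
rel([0,0,0])
E
```

```text
t: 12.62
eef_pos: [494.8, -91.2, 97.7]
tcp_rot: [-3.138, -0.001, -1.323]
ft_force: [-0.8, 0.1, 0.1]
opening: 0.6
t: 13.25
eef_pos: [494.8, -91.2, 97.7]
tcp_rot: [-3.138, -0.001, -1.323]
ft_force: [-0.1, 0.1, -0.6]
opening: 0.205
t 13.35 at [494.8 -91.2  97.7] rot [-3.138 -0.    -1.323] F [ 0.3 -0.1  0.5] op 0.204 -> shift [-209.9  457.6   96.1] turn 0
```

View pics/w11.png

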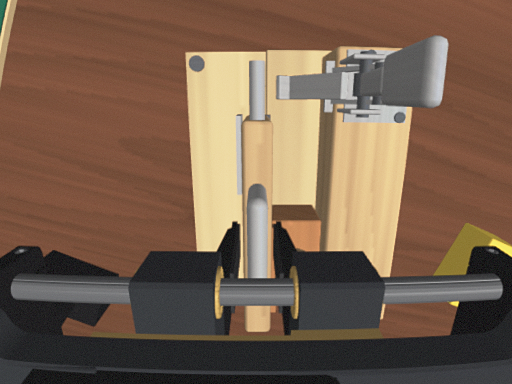

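View pics/s11z.png

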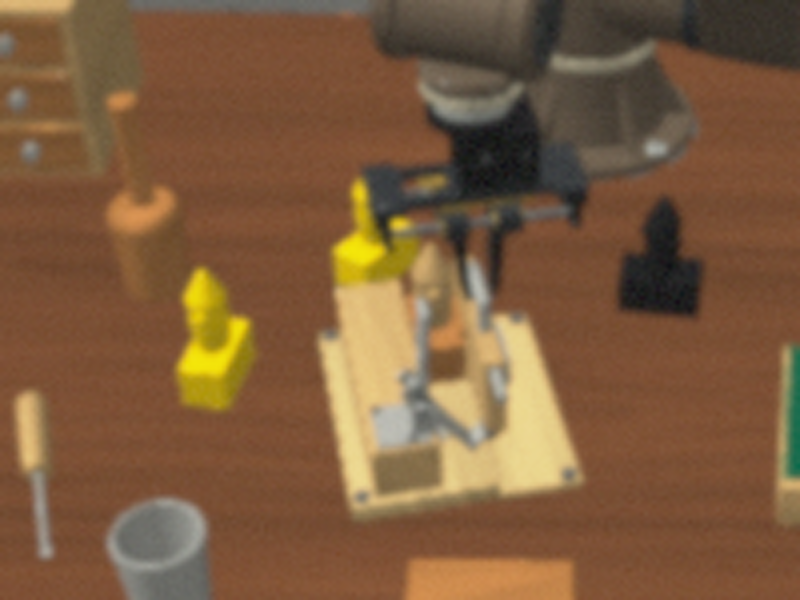

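The bar (258,190–290) is caged between the fingers. Before moving the jaw I'll check the lever angle, because it looks near upright in the wrist view.

Run:
```python
from h import *
p=shot("wrist"); s=shot("scene")
for th in (1.2,1.4,1.57,1.7,1.9,2.2):
    X=clamp((-12-97*np.cos(th),-82,100+97*np.sin(th)))
    print(th,proj(p,X).round()[0],((proj(s,X)-[110,100])*4).round()[0])
print(proj(p,[clamp((-12,-82,100)),clamp((46,-60,108)),clamp((0,-110,72))]).round())
```

```text
1.2 [530.  84.] [370. 316.]
1.4 [496.  81.] [393. 308.]
1.57 [455.  78.] [414. 304.]
1.7 [419.  77.] [429. 302.]
1.9 [360.  76.] [453. 303.]
2.2 [282.  78.] [485. 312.]
[[362.  88.]
 [271. 123.]
 [335.  48.]]
```

The lever has stopped at only about 1.65–1.7 rad instead of falling to its stop. I'll nudge it to the stop with closed fingers before opening the jaw.

```bash
python3 -m pendant '[[0,0,-45,0],[0,0,-90,0],[33,-30,-95,0],[66,-60,-95,0],[96,-91,-95,0],[98,-91,-95,0]]' 0.8; python3 -m pendant '[[0,0,0,0],[0,0,30,0],[0,0,62,0],[0,0,62,0]]' 1;  python3 - <<'E'
from h import *
p=shot("wrist","w12"); s=shot("scene","s12")
q=cv2.imread('pics/s12.png');cv2.imwrite('pics/s12z.png',cv2.resize(q[100:250,110:310],None,fx=4,fy=4,interpolation=cv2.INTER_CUBIC))
X=clamp([10,-82,122]);rel(X,CL[2]-np.pi)
E
```

```text
t: 14.2
eef_pos: [608.2, -165.1, 192.0]
tcp_rot: [-3.139, -0.0, -1.324]
ft_force: [-0.8, 0.1, -0.0]
opening: 0.197
t: 14.7
eef_pos: [606.7, -164.2, 128.5]
tcp_rot: [3.141, 0.002, -1.323]
ft_force: [-0.1, -0.6, 0.4]
opening: 0.002
t 14.8 at [ 608.4 -164.9  131.1] rot [-3.138e+00 -1.000e-03 -1.323e+00] F [ 0.4  0.1 -0.3] op 0.009 -> shift [-54.3   3.    9.1] turn -0.0
```

View pics/w12.png

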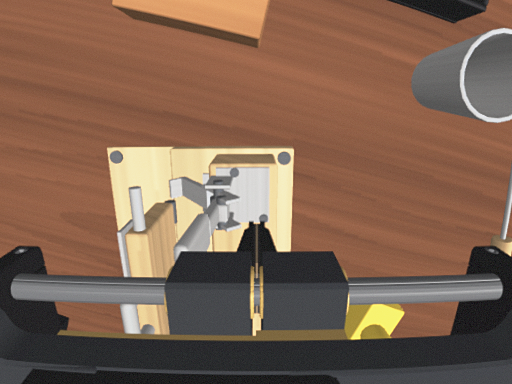

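View pics/s12z.png

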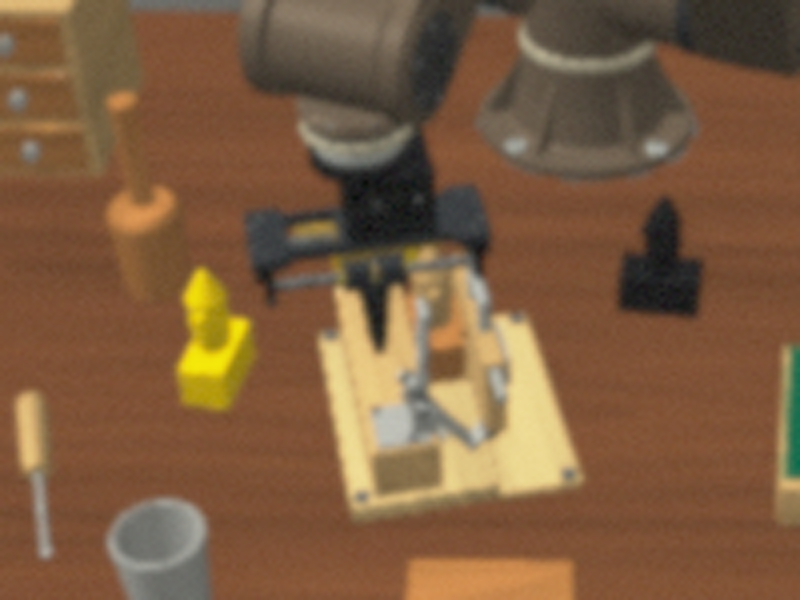

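The fingers are behind the lever at scene zoom (378,340), with the lever at (425,320). Pushing towards +x.

```bash
python3 -m pendant '[[-10,3,4,0],[-20,3,8,0],[-28,3,8,0],[-36,3,8,0]]' 1;python3 -m pendant '[[-5,0,0,0],[-10,0,0,0],[-14,0,0,0]]' 1;  python3 - <<'E'
from h import *
s=shot("scene","s13")
q=cv2.imread('pics/s13.png');cv2.imwrite('pics/s13z.png',cv2.resize(q[100:250,110:310],None,fx=4,fy=4,interpolation=cv2.INTER_CUBIC))
X=clamp([10,-82,122]);rel(X,CL[2]-np.pi)
E
```

```text
t: 15.3
eef_pos: [596.6, -130.1, 123.3]
tcp_rot: [-3.138, -0.001, -1.323]
ft_force: [1.5, -0.6, -1.0]
opening: 0.002
t: 15.68
eef_pos: [593.2, -116.2, 123.3]
tcp_rot: [-3.138, -0.001, -1.323]
ft_force: [-0.7, -0.3, -0.2]
opening: 0.007
t 15.72 at [ 593.  -115.9  123.3] rot [-3.138e+00 -1.000e-03 -1.323e+00] F [0.2 0.1 0.9] op 0.003 -> shift [-3.   0.1  1.3] turn -0.0
```

View pics/s13z.png

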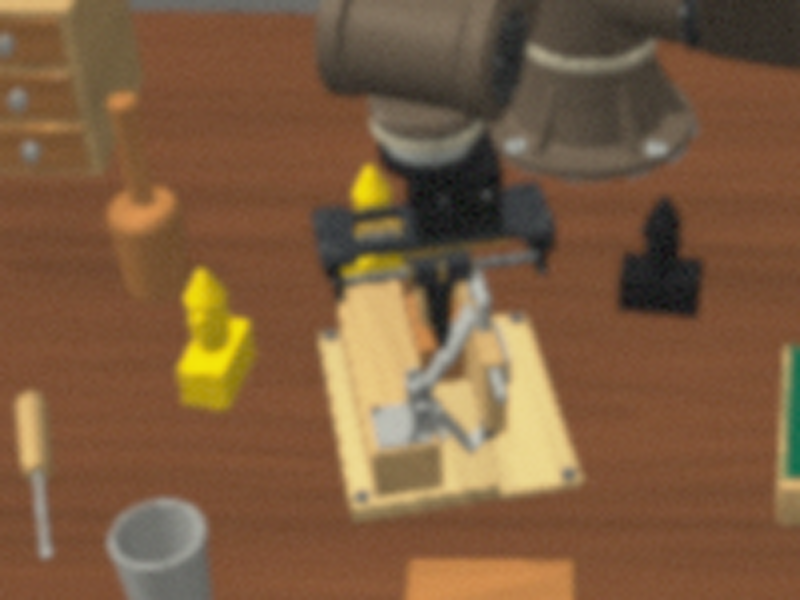

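The lever is now on its stop, top at (485,305), and the hook hangs at (480,440). Going back to the jaw bail.

```bash
python3 -m pendant '[[8,0,-20,0],[8,0,-65,0],[-10,20,-75,0],[-22,50,-75,0],[-44,75,-75,0],[-46,89,-75,0]]' 0.4; python3 -m pendant '[[0,0,0,0],[0,0,0,0]]' 0.4;python3 -c "
from h import *
rel([494.8,-91.2,96],-1.323)"
```

```text
t: 16.48
eef_pos: [494.2, -92.7, 198.3]
tcp_rot: [-3.138, -0.001, -1.322]
ft_force: [0.3, -0.4, -0.2]
opening: 0.567
t: 16.73
eef_pos: [495.1, -93.2, 198.3]
tcp_rot: [-3.137, -0.001, -1.323]
ft_force: [-0.0, -0.7, 0.4]
opening: 0.602
t 16.73 at [495.1 -93.2 198.3] rot [-3.137e+00 -1.000e-03 -1.323e+00] F [-0.  -0.7  0.4] op 0.602 -> shift [ -2.1   0.2 102.3] turn 0.0
```

```bash
python3 -m pendant '[[-2,0,50,0],[-2,0,102,0],[-2,0,102,0]]' 0.5; python3 -m pendant '[[0,0,0,0],[0,0,0,0],[0,0,0,0],[0,0,0,0]]' 0.8; python3 -m pendant '[[-9,0,1,0],[-17,0,2,0],[-25,0,4,0],[-33,0,7,0],[-41,0,10,0],[-49,0,14,0],[-56,0,18,0],[-63,0,23,0]]' 0.8
python3 - <<'E'
from h import *
s=shot("scene","s14");shot("wrist","w14")
q=cv2.imread('pics/s14.png');cv2.imwrite('pics/s14z.png',cv2.resize(q[100:250,110:310],None,fx=4,fy=4,interpolation=cv2.INTER_CUBIC))
rel([494,-91,96])
E
```

```text
t: 17.1
eef_pos: [494.0, -91.0, 93.7]
tcp_rot: [3.14, 0.002, -1.323]
ft_force: [0.2, 0.7, -0.0]
opening: 0.5
t: 17.6
eef_pos: [494.3, -91.1, 94.5]
tcp_rot: [-3.142, 0.002, -1.323]
ft_force: [-0.5, -0.1, -0.2]
opening: 0.212
t: 18.6
eef_pos: [478.6, -29.5, 71.2]
tcp_rot: [3.141, 0.002, -1.323]
ft_force: [0.4, -2.1, 1.4]
opening: 0.197
t 18.7 at [478.1 -29.3  70.9] rot [ 3.140e+00  2.000e-03 -1.322e+00] F [-0.   0.6 -0.2] op 0.198 -> shift [ 63.7  -0.2 -25.3] turn 0
```

View pics/s14z.png

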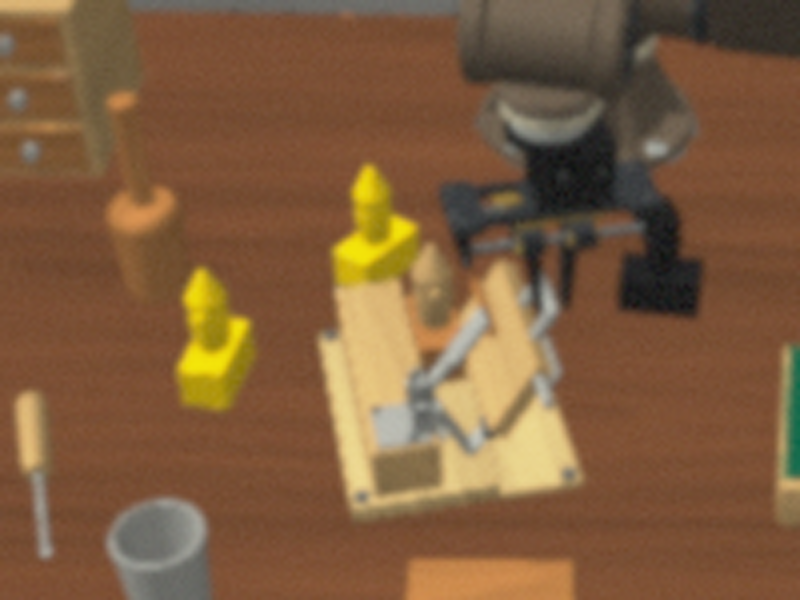

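View pics/w14.png

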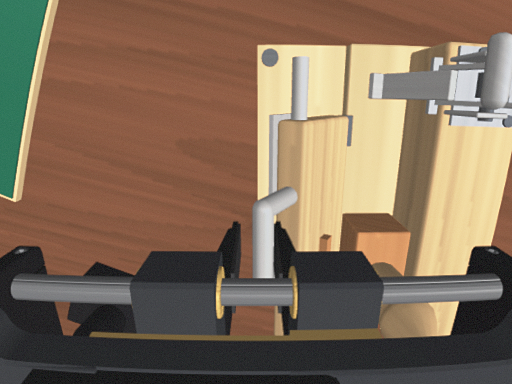

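The jaw is following at about 0.55 rad. Pushing on to about 1.0.

```bash
python3 -m pendant '[[-7,0,6,0],[-13,0,12,0],[-19,0,18,0],[-24,0,25,0],[-28,0,31,0],[-33,0,38,0],[-33,0,38,0]]' 0.8; python3 -m pendant '[[0,0,0,0],[0,0,0,0],[0,0,-5,0],[0,0,-50,0],[0,0,-110,0],[20,0,-120,0],[60,0,-120,0],[60,0,-120,0]]' 0.4
python3 - <<'E'
from h import *
s=shot("scene","s15");p=shot("wrist","w15")
q=cv2.imread('pics/s15.png');cv2.imwrite('pics/s15z.png',cv2.resize(q[100:250,110:310],None,fx=4,fy=4,interpolation=cv2.INTER_CUBIC))
rel(clamp([23,60,180]),0.248)
find(p,"gnome_waist",2); find(s,"gnome_waist",4)
for th in (.5,.7,.9,1.0,1.1): print(th,((proj(s,clamp((50+84*np.sin(th)-4*np.cos(th),-60,24+84*np.cos(th)+4*np.sin(th))))-[110,100])*4).round())
E
```

```text
t: 19.58
eef_pos: [469.6, 3.1, 32.2]
tcp_rot: [3.139, 0.003, -1.322]
ft_force: [0.2, -0.9, -1.0]
opening: 0.202
t: 20.58
eef_pos: [485.2, -57.0, 152.7]
tcp_rot: [3.14, 0.002, -1.325]
ft_force: [-0.1, -0.7, -0.3]
opening: 0.602
t 20.68 at [484.4 -55.3 152.2] rot [ 3.139e+00  3.000e-03 -1.323e+00] F [-0.3  0.1 -0. ] op 0.597 -> shift [ 69.4  51.6 -27.9] turn -90.0
wrist gnome_waist 0.84 [361.  92.  22.]
wrist gnome_waist 0.74 [ 468. -131.   61.]
scene gnome_waist 0.95 [ 312. -207.   42.]
scene gnome_waist 0.86 [ 459. -140.   74.]
scene gnome_waist 0.77 [ 483. -336.   40.]
scene gnome_waist 0.68 [349.  73.  44.]
0.5 [[531. 362.]]
0.7 [[547. 367.]]
0.9 [[561. 375.]]
1.0 [[567. 380.]]
1.1 [[572. 385.]]
```

View pics/s15z.png

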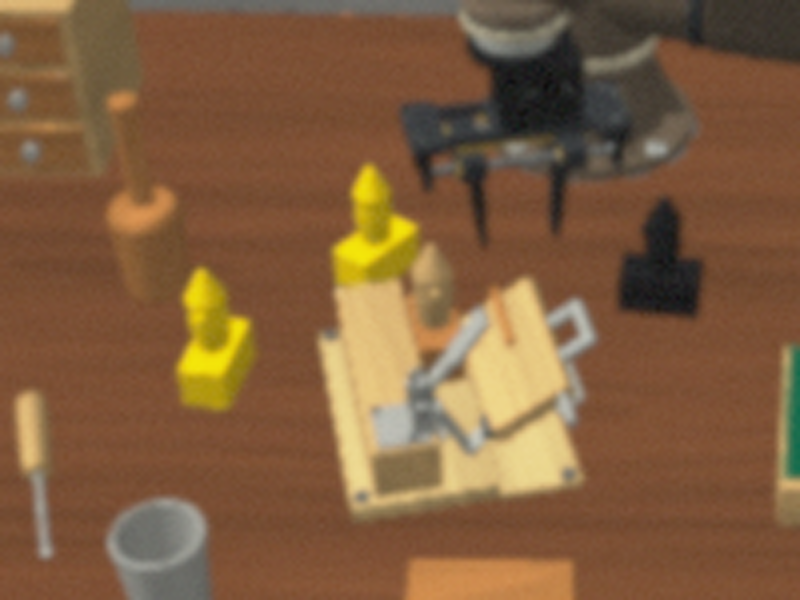

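View pics/w15.png

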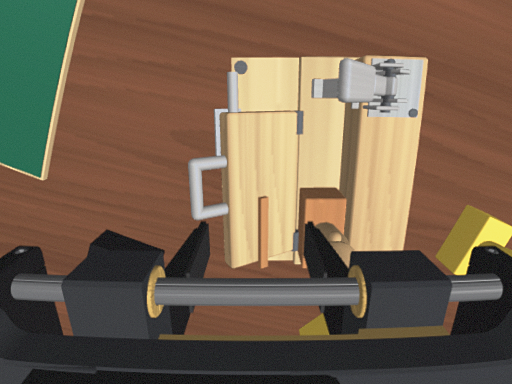

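The jaw stands open at about 1.0 rad: its edge is at scene zoom (567,385) and the strip on its inner face shows. Now I'll turn back and move above the gnome for a look.

```bash
python3 -m pendant '[[9,6,-28,-10.5],[18,13,-30,-21],[27,20,-30,-31.5],[36,27,-30,-42],[45,34,-30,-52.5],[54,41,-30,-63],[63,47,-30,-73.5],[69,52,-30,-84]]' 0.4; python3 -m pendant '[[0,0,0,-6],[0,0,0,-6]]' 0.3
python3 - <<'E'
from h import *
p=shot("wrist","w16")
find(p,"gnome_waist",3)
for y in (50,55,60,65): print(y,proj(p,[clamp((23,y,146)),clamp((23,y,115)),clamp((1.5,y-40,62)),clamp((44.5,y-40,62))]).round().tolist())
rel(clamp([23,60,180]),0.248)
E
```

```text
t: 21.78
eef_pos: [450.8, -133.9, 182.0]
tcp_rot: [-3.139, 0.003, 0.151]
ft_force: [-0.4, -0.1, 0.5]
opening: 0.597
t: 22.02
eef_pos: [450.7, -133.2, 181.9]
tcp_rot: [-3.138, 0.003, 0.256]
ft_force: [0.2, -0.0, -0.5]
opening: 0.69
wrist gnome_waist 0.86 [ 305. -200.   42.]
wrist gnome_waist 0.83 [ 447. -129.   62.]
wrist gnome_waist 0.76 [ 472. -325.   46.]
50 [[268.0, 205.0], [267.0, 194.0], [301.0, 199.0], [303.0, 160.0]]
55 [[262.0, 205.0], [262.0, 194.0], [297.0, 199.0], [299.0, 160.0]]
60 [[256.0, 205.0], [256.0, 194.0], [292.0, 199.0], [294.0, 160.0]]
65 [[250.0, 204.0], [251.0, 194.0], [288.0, 199.0], [289.0, 160.0]]
t 22.12 at [ 450.8 -133.4  182. ] rot [-3.138e+00  3.000e-03  2.540e-01] F [0.  0.3 0.8] op 0.701 -> shift [0.1 1.9 2. ] turn 0.3
```

View pics/w16.png

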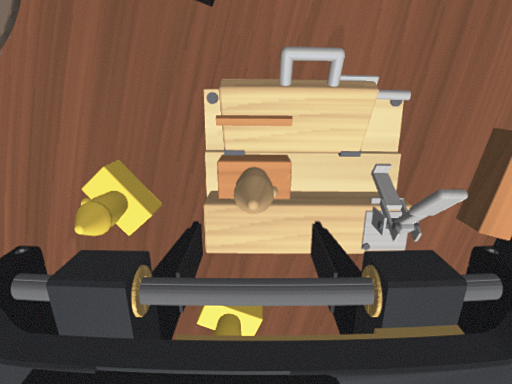

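The gnome's hat is at (254,207) and the plinth's right edge at 291, so gnome y ≈ 62 in the clamp frame. Descending to the waist.

```bash
python3 -m pendant '[[-2,1,45,0],[-2,1,90,0],[-2,1,120,0],[-2,1,130,0],[-2,1,130,0]]' 0.3; python3 -m pendant '[[0,0,0,0],[0,0,0,0],[0,0,0,0],[0,0,0,0],[0,0,0,0],[0,0,0,0]]' 1
python3 - <<'E'
from h import *
p=shot("wrist","w17"); s=shot("scene","s17")
q=cv2.imread('pics/s17.png');cv2.imwrite('pics/s17z.png',cv2.resize(q[100:250,110:310],None,fx=4,fy=4,interpolation=cv2.INTER_CUBIC))
rel([0,0,0])
E
```

```text
t: 22.75
eef_pos: [448.7, -134.4, 52.1]
tcp_rot: [-3.138, 0.003, 0.253]
ft_force: [0.1, -0.0, -0.7]
opening: 0.702
t: 23.5
eef_pos: [448.7, -134.5, 52.3]
tcp_rot: [-3.138, 0.003, 0.253]
ft_force: [-3.0, -0.5, 6.0]
opening: 0.374
t 23.6 at [ 448.7 -134.5   52.3] rot [-3.138e+00  3.000e-03  2.530e-01] F [-2.3 -0.5  6.2] op 0.374 -> shift [-400.5 -242.4   54.5] turn 0
```

View pics/w17.png

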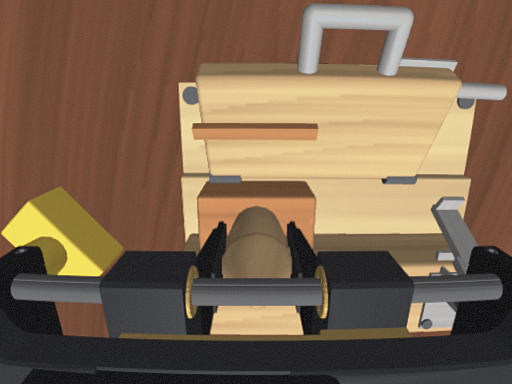

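View pics/s17z.png

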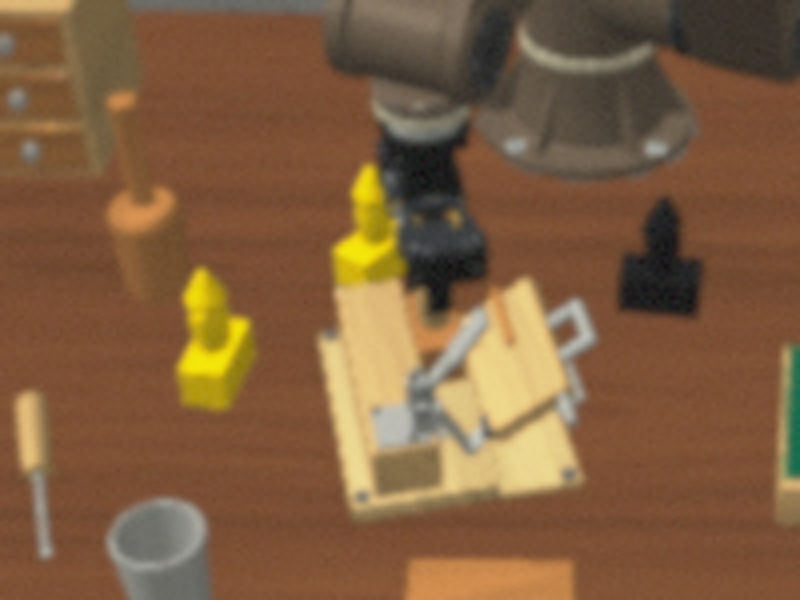

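Opening 0.374 ≈ 35.5 mm, so the fingers are on the waist. Lifting gently.

```bash
python3 -m pendant '[[0,0,-6,0],[0,0,-16,0],[0,0,-30,0],[0,0,-50,0],[0,0,-75,0],[0,0,-100,0],[0,0,-110,0],[0,0,-110,0]]' 1
python3 - <<'E'
from h import *
p=shot("wrist","w18"); s=shot("scene","s18"); t=shot("top","t18")
q=cv2.imread('pics/s18.png');cv2.imwrite('pics/s18z.png',cv2.resize(q[80:270,130:380],None,fx=3.2,fy=3.2,interpolation=cv2.INTER_CUBIC))
q=cv2.imread('pics/t18.png');cv2.imwrite('pics/t18z.png',cv2.resize(q[130:250,120:260],None,fx=5,fy=5,interpolation=cv2.INTER_CUBIC))
print([d['confidence'] for d in vision.regions_of(t,'mat_centre')])
hsv=cv2.cvtColor(t['pixels'],cv2.COLOR_RGB2HSV); m=cv2.inRange(hsv,(60,80,50),(95,255,255)); c=max(cv2.findContours(m,0,2)[0],key=cv2.contourArea)
pts=onz(t,c[:,0,:],10)[:,:2].astype(np.float32); print(cv2.minAreaRect(pts))
ap=cv2.approxPolyDP(c,3,True)[:,0,:]; print(np.c_[ap,onz(t,ap,10)].round(0))
rel([0,0,0])
E
```

```text
t: 24.6
eef_pos: [449.2, -134.8, 162.8]
tcp_rot: [-3.139, 0.002, 0.253]
ft_force: [1.1, 0.3, -4.2]
opening: 0.377
[0.89, 0.34]
((527.3211059570312, 277.0240478515625), (177.17144775390625, 198.69996643066406), 83.18074798583984)
[[173. 165. 629. 320.  10.]
 [172. 181. 576. 324.  10.]
 [161. 183. 571. 360.  10.]
 [157. 223. 440. 373.  10.]
 [210. 228. 420. 202.  10.]
 [216. 169. 613. 179.  10.]]
t 24.8 at [ 448.8 -134.6  161.5] rot [-3.137  0.004  0.253] F [-0.4  0.2 -3.7] op 0.377 -> shift [-400.  -242.   164.4] turn 0
```

View pics/s18z.png

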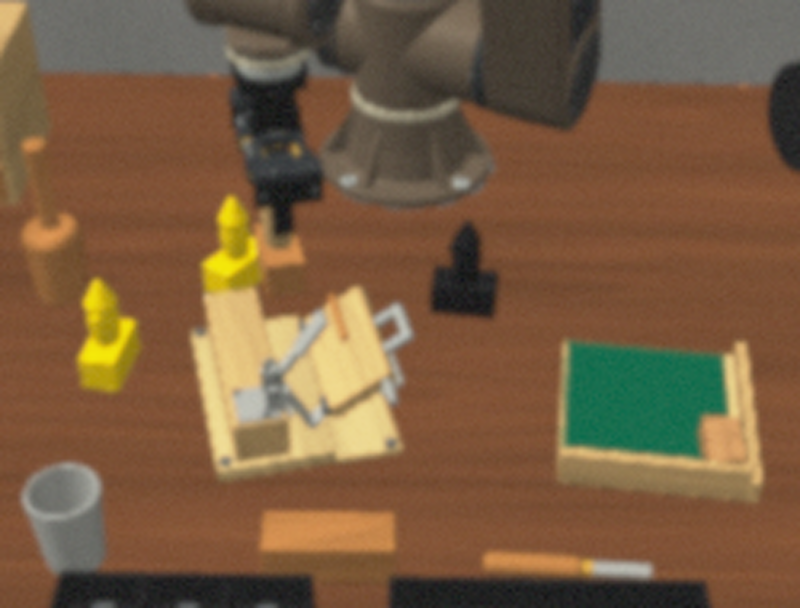

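View pics/t18z.png

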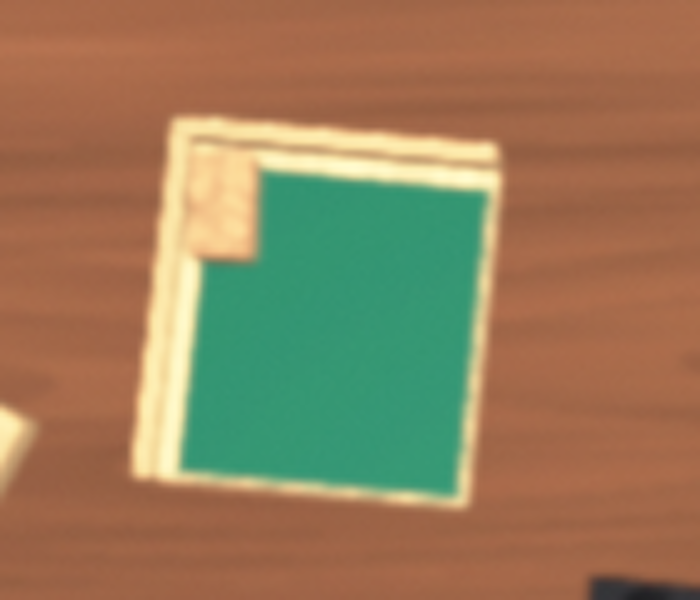

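View pics/w18.png

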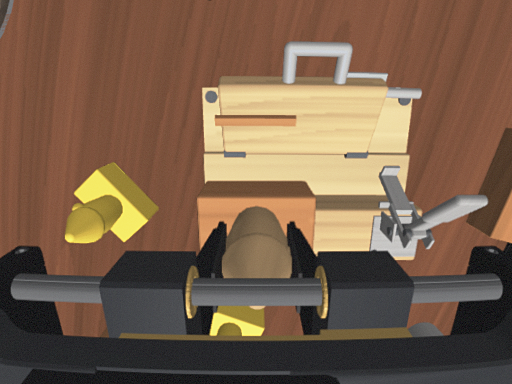

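The gnome hangs upright in the gripper and about 4 N shows. The mat centre is at ≈(527,276), yaw ≈ -0.12. Carrying it there.

```bash
python3 -c "
from h import *
rel([505.5,262,120],.25)"
```

```text
t 24.8 at [ 448.8 -134.6  161.5] rot [-3.137  0.004  0.253] F [-0.4  0.2 -3.7] op 0.377 -> shift [ 154.5 -369.6   42.5] turn 0.2
```

```bash
python3 -m pendant '[[8,-20,0,0],[26,-62,0,0],[46,-110,0,0],[66,-158,0,0],[86,-206,0,0],[106,-254,0,0],[126,-300,0,0],[140,-335,0,0]]' 1; python3 -m pendant '[[10,-25,0,0],[14,-34,10,0],[14,-34,30,0],[14,-34,45,0],[14,-34,45,0]]' 1
python3 - <<'E'
from h import *
p=shot("wrist","w19"); s=shot("scene","s19"); t=shot("top","t19")
q=cv2.imread('pics/s19.png');cv2.imwrite('pics/s19z.png',cv2.resize(q[100:270,220:400],None,fx=4,fy=3.5,interpolation=cv2.INTER_CUBIC))
rel([505.5,262,45],.25)
E
```

```text
t: 25.8
eef_pos: [500.2, 226.8, 161.5]
tcp_rot: [-3.137, 0.006, 0.254]
ft_force: [0.3, -0.7, -3.3]
opening: 0.373
t: 26.42
eef_pos: [504.3, 262.5, 115.2]
tcp_rot: [-3.137, 0.009, 0.254]
ft_force: [-0.0, 0.6, -4.0]
opening: 0.377
t 26.57 at [505.2 263.1 117.1] rot [-3.137  0.005  0.254] F [ 0.4  0.7 -2.6] op 0.378 -> shift [ 0.3  1.5 72.1] turn 0.2
```

View pics/s19z.png

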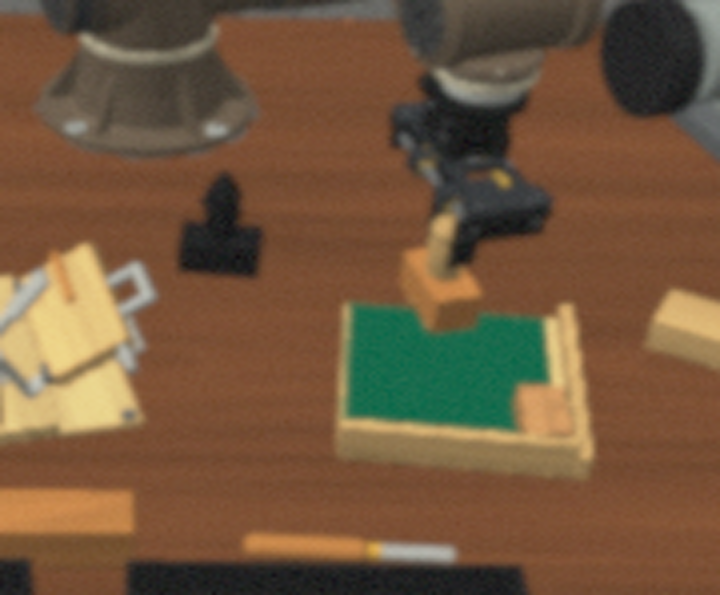

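View pics/w19.png

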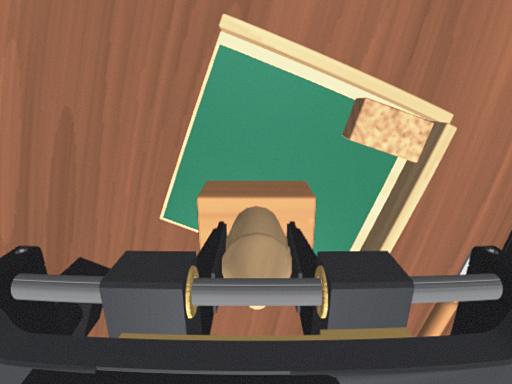

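The gnome hangs upright over the open mat and the sanding block is well clear at (390,130). Lowering.

```bash
python3 -m pendant '[[0,0,20,0],[0,0,42,0],[0,0,58,0],[0,0,65,0],[0,0,65,0]]' 1; python3 -m pendant '[[0,0,2,0],[0,0,4,0],[0,0,5,0],[0,0,6,0]]' 1
```

```text
t: 27.2
eef_pos: [504.9, 263.3, 52.1]
tcp_rot: [-3.137, 0.005, 0.254]
ft_force: [-0.7, 0.1, -3.4]
opening: 0.376
t: 27.7
eef_pos: [504.9, 263.4, 46.1]
tcp_rot: [-3.137, 0.005, 0.254]
ft_force: [-0.5, -0.2, -2.8]
opening: 0.377
```

```bash
python3 -m pendant '[[0,0,1,0],[0,0,1.5,0],[0,0,1.5,0]]' 1; python3 -m pendant '[[0,0,0.7,0],[0,0,0.7,0]]' 1
```

```text
t: 28.08
eef_pos: [504.9, 263.4, 44.6]
tcp_rot: [-3.137, 0.005, 0.254]
ft_force: [0.3, 0.0, -4.1]
opening: 0.376
t: 28.32
eef_pos: [504.9, 263.5, 44.4]
tcp_rot: [-3.137, 0.005, 0.254]
ft_force: [-3.3, -1.2, 5.5]
opening: 0.373
```

Contact: the vertical force went from -4 to +5.5 N. Releasing.

```bash
python3 -m pendant '[[0,0,0,0],[0,0,0,0],[0,0,0,0],[0,0,0,0],[0,0,0,0]]' 0.25; python3 -m pendant '[[0,0,-15,0],[0,0,-50,0],[0,0,-100,0],[0,0,-150,0],[0,0,-160,0],[0,0,-160,0]]' 0.25;  python3 - <<'E'
from h import *
p=shot("wrist","w20"); s=shot("scene","s20"); t=shot("top","t20")
q=cv2.imread('pics/s20.png');cv2.imwrite('pics/s20z.png',cv2.resize(q[110:270,130:380],None,fx=3.2,fy=3.2,interpolation=cv2.INTER_CUBIC))
rel([505,263,45],.25); find(p,"gnome_waist",2); find(s,"gnome_waist",4)
print(proj(p,[[505,263,138],[505,263,54]]))
E
```

```text
t: 28.95
eef_pos: [504.9, 263.5, 44.4]
tcp_rot: [-3.137, 0.005, 0.254]
ft_force: [0.5, -0.4, 0.2]
opening: 0.745
t: 29.7
eef_pos: [505.8, 262.9, 205.0]
tcp_rot: [-3.137, 0.004, 0.254]
ft_force: [0.5, -0.9, -1.1]
opening: 0.754
t 29.85 at [505.3 262.7 203. ] rot [-3.137  0.007  0.254] F [ 0.  -0.5 -0.4] op 0.749 -> shift [  0.9   0.3 158. ] turn 0.2
wrist gnome_waist 0.92 [505. 269.  48.]
wrist gnome_waist 0.77 [342. 114.  31.]
scene gnome_waist 0.95 [517. 251.  52.]
scene gnome_waist 0.75 [ 311. -204.   41.]
scene gnome_waist 0.61 [ 483. -338.   43.]
scene gnome_waist 0.55 [350.  74.  47.]
[[255.12130784 191.22639788]
 [255.65203763 171.35403773]]
```

View pics/s20z.png

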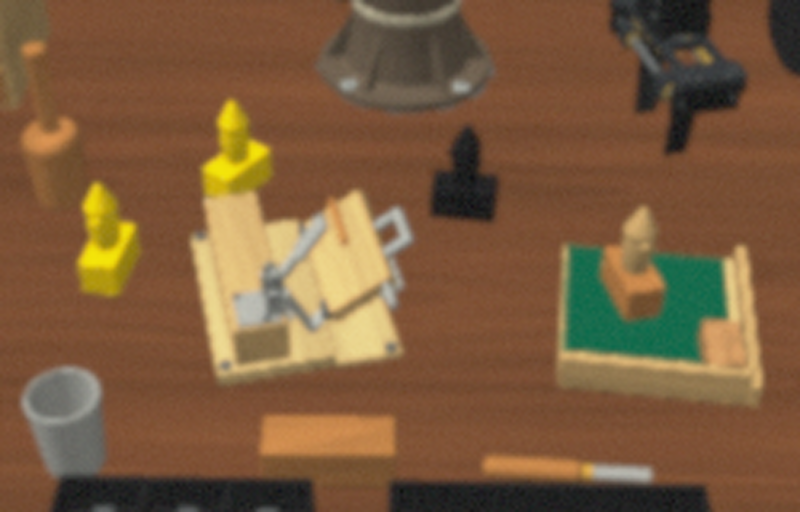

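View pics/w20.png

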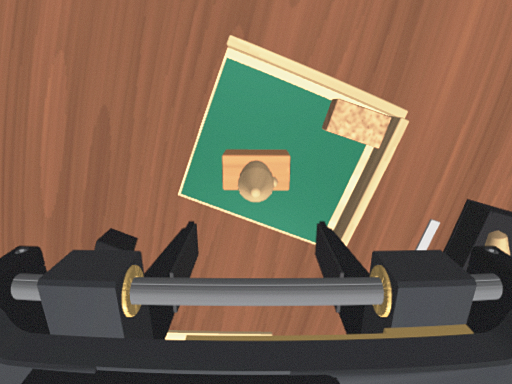

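The gnome stands upright on the mat; its hat tip is at (257,195) against a predicted (255,191). The lever and jaw are still open, and the sanding block and other things on the bench haven't moved. Handing in.

```bash
python3 -c "
from cell import job
print(job.job_done())"
```

```text
the job is handed in; nothing more can be done
None
```

The job is handed in, at about 30 s of the 58 s allowed; it reported no verdict. I lifted the latch lever over to its stop, swung the jaw open to about 1.0 rad, lifted the gnome out by its waist and stood it on the mat.

**Last checks:**
- **Gnome:** it stands upright at about (505, 263) mm. That is roughly 20 mm short of my estimated mat centre in x and 15 mm in y, and clear of the sanding block.
- **Clamp:** in the last scene view the lever was on its stop, the hook hung below the pin and the jaw was open.
- **Bench:** nothing else looked moved in that view, and the gripper was more than 80 mm above the gnome's hat, touching nothing.

**What went wrong or disagreed:**
- **First grasp missed:** the real fingertips sit about 30 mm above the reported TCP. I measured this in the pictures and allowed for it afterwards.
- **Lever stopped short:** after I let go it rested at about 1.65–1.7 rad instead of falling to its stop. I pushed it the rest of the way before touching the jaw.
- **Hook height:** I judged the dropped hook from the pictures. The one network reading put its surface at z 76 mm, before that push; I did not measure the tip itself afterwards.

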